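# Gauge a mandrel in the ring row and mark its size

### The arm

A 7-joint arm with a two-finger parallel gripper is mounted at the origin on the work surface. World frame = base frame: x ahead of the robot, y to its left, z up, the work surface at z = 0. Lengths are in m, angles in rad, forces in N, time in s.
With the tool pointing down it reaches from about 0.425 to 0.975 m from the base axis. Payload 16.7 kg.
Tool frame: the origin (TCP) lies between the finger pads; the fingertips stand 25 mm ahead of it and the grasp point (between the pads) lies 6 mm ahead of it (tcp_to_tips is the distance from the TCP to the fingertips, in m); z points along the fingers, y is the line along which they close (so a half turn about z gives the same grasp; the last joint's range is limited). The gripper opens to 85 mm and grips with 20 to 120 N. Pads are 22 mm wide; open, the fingers measure 114 mm over their backs; the gripper's body (76 mm by 85 mm) begins 54 mm behind the grasp point. The pads swing forward as they close: fully open they stand 13 mm farther back than shut.
Start: joints at [-1.407, 0.426, 0.074, 1.606, -0.034, 1.111, -0.067], TCP at [0.208, 0.642, 0.256] pointing down, gripper open.
Joint ranges: [-2.85, 2.85], [-0.5, 2.14], [-1.23, 1.37], [0.21, 2.46], [-1.02, 4.16], [0.16, 2.05], [-2.73, 2.73]. Speed limits (rad/s): [1.89, 1.89, 2.39, 2.39, 3.01, 3.01, 3.01].

### API

Orientations are given as a unit quaternion [w, x, y, z].
In Python, from station import read_state, snapshot, camera_model, hand_in, tcp_to_tips gives the robot as it stands.
- The arm moves only by the tool send_rows, never from a script. Its argument "deltas" is a list of rows, each a list of 7 numbers: the shift along the tool's x, y, z normalised to -1 to 1, where 1 is 500 mm, then the turn, a rotation vector about the tool's x, y, z normalised to -1 to 1, where 1 is pi rad, then the opening, from 0 (shut) to 1 (fully open). A call has exactly 8 rows; each row is the pose to reach, as a shift and turn from the pose commanded when the call began, along the tool's axes at that moment, turning the shorter way round; what a row does not reach only later rows make up. A row lasts 1/12 s, in which the tool goes at most 41.7 mm and 7.16 degrees, less where a joint would pass 70% of its speed; a pose out of reach is approached as far as the arm can. A call with a number of a shift or a turn outside -1 to 1 is refused whole. A call with a gripper value outside its range is refused whole. The fingers move at their own pace and stop on an object; "newtons" is the grip in N (left out, the last holds). Time passes only in rows, so rows that repeat a pose let the fingers close, or fill a call up. It gives the time, the measured TCP pose, the force, the opening and the grip force at its end, in the units of the state.
- read_state(): the state, without advancing time (a new reading comes with each control period).
- snapshot(name): name is "side" or "top"; returns the picture (420x560x3 uint8, blue, green, red); there is no depth.
- camera_model(name): a dict with "fovy" (degrees; the focal length in pixels is half the picture's height over the tangent of half this angle, whatever the lens; pixels are square), "cx", "cy" (the principal point, pixels), "rvec" (rotation vector, rad) and "tvec" (3), from world to camera coordinates, as OpenCV has them. Camera axes: x right, y down, z forward; pixel columns grow to the right and rows downward; lengths in m; the calibration is good to about 2 mm. A picture is of the moment at which its call begins. camera_model takes no time and is no camera call.
- hand_in(): hands the job in; it is judged then, once.
The state is a dict: "time": time; "joint_pos": joint angles; "dq": joint speeds; "effort": joint torques, N m; "eef_pos": TCP position; "tool_rot": TCP orientation; "ft_force": force on the tool from outside, world axes, zero at the start; "ft_torque": the same for the moment, N m; "opening": finger opening in m; "finger_force": force on a finger pad.
Only numpy, scipy, OpenCV 4.12 (cv2) and the standard library are available. Lean on these libraries where they do the work, as an engineer would, in place of code of your own. Each camera call takes 0.05 s, during which the arm holds its last target. There are 200 camera calls.

### The job

Take the mandrel from the trough with the peg beside it and pass it, nose first, down the sloping row of gauge rings until a ring stops it, keeping hold of it until its nose is against that ring; let go and leave it there. Then slide the marker along its rail until its pointer is level with the ring that stopped the mandrel. Leave the other mandrel in its trough and everything else on the bench where it is.

Things in the scene. Friction and masses are not known exactly. Their poses are not given: they have to be found in the camera images.
- mandrel_a: Thicker of two forming mandrels. Bare metal barrel 28 mm in diameter, 105 mm long, square-cut nose (1 mm chamfer); round pale-wood handle 24 mm in diameter, 60 mm long; 130 to 270 g. Origin on the axis where barrel and handle meet; x along the axis towards the handle's end (nose at x = -105 mm). Starts level on the rack, axis 52 mm above the table, handle overhanging in free air.
- mandrel_b: Thinner of two forming mandrels. Bare metal barrel 21 mm in diameter, 105 mm long, square-cut nose (1 mm chamfer); round pale-wood handle 24 mm in diameter, 60 mm long; 80 to 160 g. Origin on the axis where barrel and handle meet; x along the axis towards the handle's end (nose at x = -105 mm). Starts level on the rack, axis 47 mm above the table, handle overhanging in free air.
- mandrel_a_nose (a point): Centre of the flat nose face of the thicker mandrel, on its axis.
- mandrel_b_nose (a point): Centre of the flat nose face of the thinner mandrel, on its axis.
- mandrel_a_mid (a point): Point on the axis of the thicker mandrel's barrel, 52 mm from where barrel and handle meet. Its centre of mass is 6 mm nearer the handle.
- mandrel_b_mid (a point): Point on the axis of the thinner mandrel's barrel, 52 mm from where barrel and handle meet. Its centre of mass is 10 mm nearer the handle.
- rack: Fixed wooden rack, base 115 (x) by 150 mm (y), with two V-troughs along its x axis, 80 mm apart, each holding one mandrel, handle towards +x; which lies where varies. Origin under its centre. A steel upright peg, 10 mm thick, top 80 mm above the table, stands beside the job trough at x -45, y +68 mm, at the nose end.
- job_trough (a point): Middle of the bottom of the trough beside the peg (rack y = +40 mm), 32 mm above the table. The mandrel lying here is the one to be gauged.
- spare_trough (a point): Middle of the bottom of the other trough (rack y = -40 mm), 32 mm above the table. The mandrel lying here stays.
- gauge: Grey base plate, 160 (x) by 200 mm (y), 10 mm thick, fixed to the bench, carrying the sloping row of rings and, beside it, the marker's rail. Origin on the table under the middle ring; the row runs downhill towards -x.
- rings: Fixed sloping row of 5 metal rings, 6 mm thick, walls 6 mm, hole bottoms in one line. Holes from the top down: 46, 39, 32, 25, 18 mm; upper faces at x = 0, -24, -48, -72, -96 mm. Origin: bottom of the first (largest) hole, upper face. x points up the slope, 30 degrees from level; z square to it, upward; hole bottoms at y = z = 0. Mandrels enter at the top, nose first along -x, handle left outside.
- marker (a joint): Marker on a rail parallel to the row, 90 mm to its +y side: upright black tab, 14 mm square, with a pointer towards the rings. Value in m, 0 at the rail's upper end, growing downhill (row's -x) to 0.130. The pointer is level with the middle of rings 1 to 5 at 0.023, 0.047, 0.071, 0.095, 0.119. It slides stiffly (2 N) and stays where left.
- marker_tab (a point): On the marker's upright tab, 15 mm below its top, in the middle of its 14 by 14 mm section: a good place to pinch. The tab stands square to the slope (along the row's z); below this point 28 mm of it are free above the marker's foot (22 by 24 mm).
- ring1 (a point): Centre of the hole of ring 1 of 5, counted down the slope (hole 46 mm in diameter), on its upper face.
- ring2 (a point): Centre of the hole of ring 2 of 5, counted down the slope (hole 39 mm in diameter), on its upper face.
- ring3 (a point): Centre of the hole of ring 3 of 5, counted down the slope (hole 32 mm in diameter), on its upper face.
- ring4 (a point): Centre of the hole of ring 4 of 5, counted down the slope (hole 25 mm in diameter), on its upper face.
- ring5 (a point): Centre of the hole of ring 5 of 5, counted down the slope (hole 18 mm in diameter), on its upper face.
Not all that is in view belongs to the job. Leave any turquoise look-alike of the mandrel_b alone.

How it is judged:
On the way, in this order (a step that is already met when the one before it is completed fails the run):
1. the mandrel from the peg's trough is through the larger rings and its nose stands against the ring that stops it ((((x of mandrel_a_nose in the frame of rings between -0.076 and -0.068 m and y of mandrel_a_nose in the frame of rings between -0.01 and 0.01 m and z of mandrel_a_nose in the frame of rings between 0 and 0.03 m and angle between the x axis of mandrel_a and the x axis of rings, either way round below 0.17 rad) and (distance between mandrel_b_mid and spare_trough below 0.035 m and distance of mandrel_b from where it was at the start of the episode below 0.015 m)) or ((x of mandrel_b_nose in the frame of rings between -0.1 and -0.092 m and y of mandrel_b_nose in the frame of rings between -0.01 and 0.01 m and z of mandrel_b_nose in the frame of rings between 0 and 0.03 m and angle between the x axis of mandrel_b and the x axis of rings, either way round below 0.17 rad) and (distance between mandrel_a_mid and spare_trough below 0.035 m and distance of mandrel_a from where it was at the start of the episode below 0.015 m)))), for 0.2 s.
2. the marker is level with the ring that stopped the mandrel, the mandrel still there ((((x of mandrel_a_nose in the frame of rings between -0.076 and -0.068 m and y of mandrel_a_nose in the frame of rings between -0.01 and 0.01 m and z of mandrel_a_nose in the frame of rings between 0 and 0.03 m and angle between the x axis of mandrel_a and the x axis of rings, either way round below 0.17 rad) and value of joint marker between 0.088 and 0.102 m) or ((x of mandrel_b_nose in the frame of rings between -0.1 and -0.092 m and y of mandrel_b_nose in the frame of rings between -0.01 and 0.01 m and z of mandrel_b_nose in the frame of rings between 0 and 0.03 m and angle between the x axis of mandrel_b and the x axis of rings, either way round below 0.17 rad) and value of joint marker between 0.112 and 0.126 m))), for 0.2 s.
At the end, for the whole second after the job is handed in: The peg-side mandrel rests released in the row, nose within 4 mm of the first ring too small for it (thicker: 25 mm ring, thinner: 18 mm), within 10 degrees of the row; the marker within 7 mm of that ring's middle; the other mandrel at rest in its trough, moved under 15 mm ((((x of mandrel_a_nose in the frame of rings between -0.076 and -0.068 m and y of mandrel_a_nose in the frame of rings between -0.01 and 0.01 m and z of mandrel_a_nose in the frame of rings between 0 and 0.03 m and angle between the x axis of mandrel_a and the x axis of rings, either way round below 0.17 rad) and value of joint marker between 0.088 and 0.102 m and (distance between mandrel_b_mid and spare_trough below 0.035 m and distance of mandrel_b from where it was at the start of the episode below 0.015 m) and (linear speed of mandrel_a below 0.01 m/s and angular speed of mandrel_a below 0.1 rad/s) and (linear speed of mandrel_b below 0.01 m/s and angular speed of mandrel_b below 0.1 rad/s)) or ((x of mandrel_b_nose in the frame of rings between -0.1 and -0.092 m and y of mandrel_b_nose in the frame of rings between -0.01 and 0.01 m and z of mandrel_b_nose in the frame of rings between 0 and 0.03 m and angle between the x axis of mandrel_b and the x axis of rings, either way round below 0.17 rad) and value of joint marker between 0.112 and 0.126 m and (distance between mandrel_a_mid and spare_trough below 0.035 m and distance of mandrel_a from where it was at the start of the episode below 0.015 m) and (linear speed of mandrel_b below 0.01 m/s and angular speed of mandrel_b below 0.1 rad/s) and (linear speed of mandrel_a below 0.01 m/s and angular speed of mandrel_a below 0.1 rad/s)))); the robot touches nothing.
It fails at once if the mandrel is let go inside the rings more than 10 mm before the ring that stops it ((contact force between the fingers and mandrel_a below 0.02 N and x of mandrel_a_nose in the frame of rings between -0.062 and 0 m and y of mandrel_a_nose in the frame of rings between -0.025 and 0.025 m and z of mandrel_a_nose in the frame of rings between 0 and 0.046 m) or (contact force between the fingers and mandrel_b below 0.02 N and x of mandrel_b_nose in the frame of rings between -0.086 and 0 m and y of mandrel_b_nose in the frame of rings between -0.025 and 0.025 m and z of mandrel_b_nose in the frame of rings between 0 and 0.046 m)).
It fails at once if a bystander is pushed more than 30 mm from its place (distance of any of pliers, red_dish, mug, brush, jar, loupe from where it was at the start of the episode above 0.03 m).
It also fails if it takes over 51 s, if anything falls off the work surface, if the arm or the gripper's body presses on something with over 40 N, if the wrist force passes 120 N, or if a joint passes its speed limit or range.

## Working session

There is one attempt and no reset: what is moved stays moved. The work goes in short steps, Python scripts to look and compute and a tool call to move; the robot and the scene stay as the last step left them, time stands still between calls to the robot, and variables do not carry over. Pictures are saved under pics/ and viewed, at most 10 in all, crops included, and the job is handed in when it is done.

Besides the shell and the picture viewer there is one more tool, called after "Call:" as name(argument=value, ...) on one line, values as JSON. send_rows: Moves the arm, as the interface text tells. Its arguments: {"type":"object","properties":{"deltas":{"type":"array"},"newtons":{"type":"number"}},"required":["deltas"]}

```bash
ls; mkdir -p pics
python3 - <<'E'
from station import *
import cv2
for n in ("side","top"):
    im=snapshot(n); cv2.imwrite(f"pics/{n}0.png",im); print(n,camera_model(n))
s=read_state(); print({k:s[k] for k in("time","eef_pos","tool_rot","opening","joint_pos")},tcp_to_tips)
E
```

```text
pics
side {'fovy': 47.00275104664034, 'cx': 270.7297397543246, 'cy': 201.8133274018864, 'rvec': array([ 2.1524695 , -0.33372574,  0.20772487]), 'tvec': array([-0.48817056,  0.12676536,  1.07389284])}
top {'fovy': 52.125787145665875, 'cx': 275.3582851857864, 'cy': 214.48709671939324, 'rvec': array([ 2.17925814, -2.13928259,  0.1677189 ]), 'tvec': array([-0.12836705,  0.4681247 ,  1.11335272])}
{'time': 0.1, 'eef_pos': array([0.20761689, 0.64192132, 0.25569648]), 'tool_rot': array([-4.47353260e-05,  1.55742941e-01,  9.87797454e-01, -5.69429102e-04]), 'opening': 0.0855368235744791, 'joint_pos': array([-1.40752809,  0.4266491 ,  0.07385727,  1.60653811, -0.03409021,
        1.11080707, -0.06705986])} 0.025
```

View pics/side0.png

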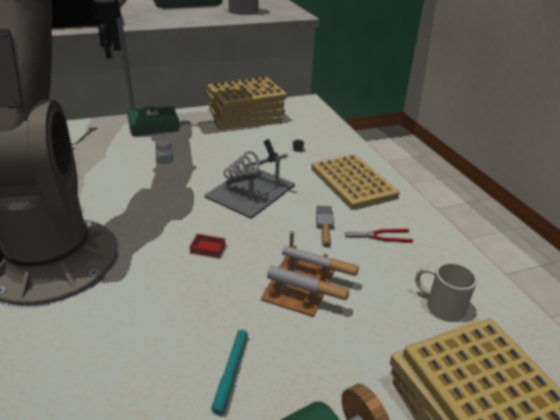

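View pics/top0.png

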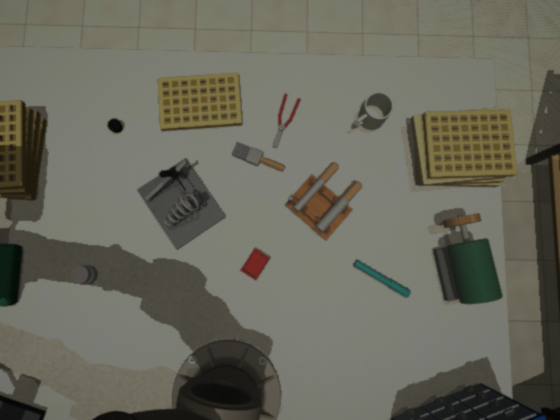

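The side view shows two mandrels on the rack, at (305,260) beside the peg (291,240) and at (300,282). The turquoise look-alike is at (230,370). In the top view they are at (318,183) with the peg near (291,196), at (343,203), and at (382,278). The one by the peg is the job and looks thinner, so I'll check it in a close crop.

Run:
```python
import cv2,numpy as np
t=cv2.imread("pics/top0.png");s=cv2.imread("pics/side0.png")
def crop(im,x,y,w,h,k):
    c=cv2.resize(im[y:y+h,x:x+w],None,fx=k,fy=k,interpolation=cv2.INTER_CUBIC)
    c=cv2.convertScaleAbs(c,alpha=1.4,beta=10)
    for i in range(0,w,10): cv2.putText(c,str(x+i),(i*k,8),0,.3,(0,255,0)); cv2.line(c,(i*k,10),(i*k,14),(0,255,0))
    for i in range(0,h,10): cv2.putText(c,str(y+i),(0,i*k+3),0,.3,(0,255,0)); 
    return c
a=np.hstack([crop(t,280,155,100,90,4),crop(s,255,225,100,90,4)])
cv2.imwrite("pics/rack.png",a)
b=np.hstack([crop(t,130,150,100,100,4),crop(s,200,130,100,100,4)])
cv2.imwrite("pics/gauge.png",b)
```

```text
(no output)
```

View pics/rack.png

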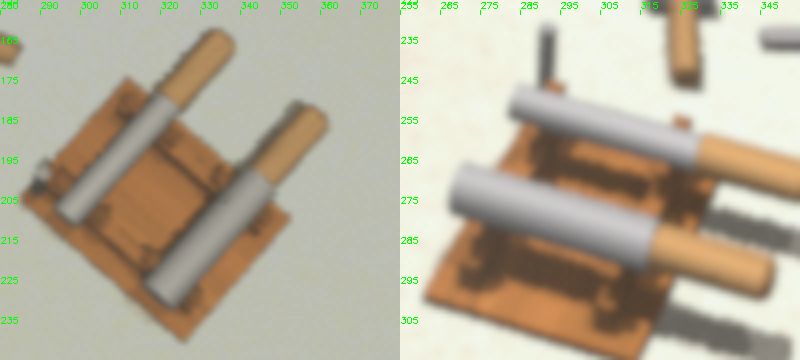

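View pics/gauge.png

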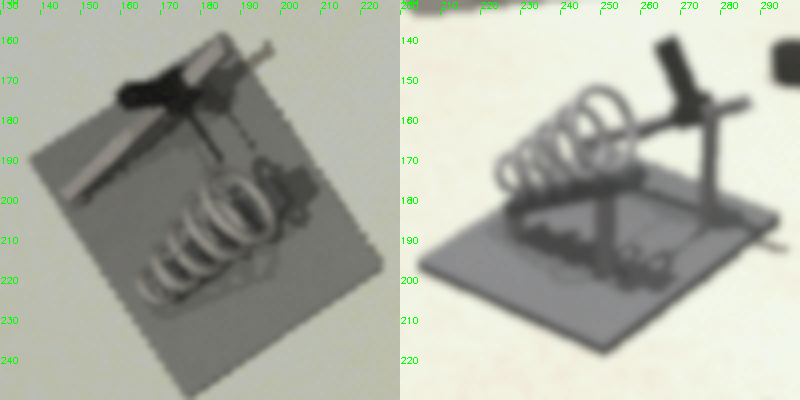

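The crop settles it: the peg-side mandrel is the thinner one (mandrel_b, barrel slimmer than its handle), with its nose at top-view pixel (297,208) and handle end at (336.5,164.5). The thicker one is in the spare trough. In the gauge crop, ring 1 is at top (191,201) / side (251,162), ring 5 at top (168,221) / side (227,174), and the marker tab is near top (170,173) / side (268,148).

```bash
cat > h.py <<'E'
import numpy as np,cv2
from station import *
def cam(n):
    m=camera_model(n);f=210/np.tan(np.radians(m["fovy"])/2)
    R,_=cv2.Rodrigues(m["rvec"]);K=np.array([[f,0,m["cx"]],[0,f,m["cy"]],[0,0,1]])
    return K,R,np.array(m["tvec"])
C={n:cam(n) for n in("side","top")}
def ray(n,p):
    K,R,t=C[n];return -R.T@t,R.T@np.linalg.solve(K,[p[0],p[1],1])
def onz(n,p,z):
    o,d=ray(n,p);return o+d*(z-o[2])/d[2]
def tri(pt,ps):
    P=[C[n][0]@np.c_[C[n][1],C[n][2]] for n in("top","side")]
    X=cv2.triangulatePoints(P[0],P[1],np.float64(pt).reshape(2,1),np.float64(ps).reshape(2,1)).ravel();X=X[:3]/X[3]
    return X,np.r_[proj("top",X)-pt,proj("side",X)-ps]
def proj(n,X):
    K,R,t=C[n];u=K@(R@np.asarray(X,float)+t);return u[:2]/u[2]
E
python3 - <<'E'
from h import *
np.set_printoptions(precision=4,suppress=True)
t=lambda n,x,y:(({'rt':280,'gt':130,'rs':155,'gs':100}[n]+x/4),({'rt':155,'gt':150,'rs':225,'gs':130}[n]+y/4))
T=lambda a,b:(print(*tri(a,b)))
print("mandrel top")
for p in[(68,213),(171,98),(222,42)]:print(onz("top",t('rt',*p),.047))
print("mandrel side");
for p in[(513,104),(697,150)]:print(onz("side",t('rs',*p),.047))
print("mandrel nose tri");T(t('rt',68,213),t('rs',513,104));T(t('rt',171,98),t('rs',697,150))
print("spare");
for p in[(163,293),(260,180),(315,118)]:print(onz("top",t('rt',*p),.052))
print("plate top")
c=[onz("top",t('gt',*p),.01) for p in[(222,32),(30,158),(190,398),(383,265)]];print(np.array(c),np.mean(c,0))
print("plate side")
c=[onz("side",t('gs',*p),.01) for p in[(418,264),(604,350),(778,218)]];print(np.array(c))
print("ring1,5");T(t('gt',247,204),t('gs',606,132));T(t('gt',155,287),t('gs',508,175))
print("tab top, pointer tip, rail ends");T(t('gt',125,96),t('gs',665,43));T(t('gt',68,196),t('gs',580,143));T(t('gt',268,46),t('gs',748,102))
E
```

```text
mandrel top
[ 0.4863 -0.1764  0.047 ]
[ 0.5655 -0.2445  0.047 ]
[ 0.6046 -0.2788  0.047 ]
mandrel side
[ 0.4835 -0.1757  0.047 ]
[ 0.5637 -0.2387  0.047 ]
mandrel nose tri
[ 0.4847 -0.176   0.0473] [-0.1495  0.5839  0.5771 -0.0956]
[ 0.5627 -0.2434  0.0517] [-0.1937  0.639   0.6609 -0.1383]
spare
[ 0.4338 -0.2389  0.052 ]
[ 0.5102 -0.303   0.052 ]
[ 0.5528 -0.34    0.052 ]
plate top
[[0.6262 0.1309 0.01  ]
 [0.535  0.2573 0.01  ]
 [0.3736 0.1408 0.01  ]
 [0.4661 0.0146 0.01  ]] [0.5002 0.1359 0.01  ]
plate side
[[0.3749 0.1367 0.01  ]
 [0.4656 0.0096 0.01  ]
 [0.6241 0.1232 0.01  ]]
ring1,5
[0.4893 0.0888 0.1184] [ 0.1001 -0.4193 -0.3327  0.0469]
[0.4427 0.1576 0.0551] [-0.0131  0.0632  0.0494 -0.0057]
tab top, pointer tip, rail ends
[0.5519 0.1632 0.135 ] [ 0.0967 -0.3718 -0.2781  0.0449]
[0.5084 0.2233 0.0322] [ 0.2445 -1.0567 -0.7999  0.1041]
[0.5826 0.0786 0.1316] [-0.2841  1.0178  0.8057 -0.1527]
```

Run:
```python
import cv2,numpy as np
t=cv2.imread("pics/top0.png");s=cv2.imread("pics/side0.png")
def crop(im,x,y,w=48,h=36,k=8):
    c=cv2.resize(im[y:y+h,x:x+w],None,fx=k,fy=k,interpolation=cv2.INTER_CUBIC)
    c=cv2.convertScaleAbs(c,alpha=1.5,beta=0)
    for i in range(0,w,5): cv2.putText(c,str(x+i),(i*k,8),0,.3,(0,255,0)); cv2.line(c,(i*k,10),(i*k,14),(0,255,0))
    for i in range(0,h,5): cv2.putText(c,str(y+i),(0,i*k+3),0,.3,(0,255,0)); cv2.line(c,(18,i*k),(22,i*k),(0,255,0))
    return c
a=np.vstack([np.hstack([crop(t,160,191),crop(s,220,150)]),np.hstack([crop(t,150,160),crop(s,245,138)])])
cv2.imwrite("pics/g2.png",a)
```

```text
(no output)
```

View pics/g2.png

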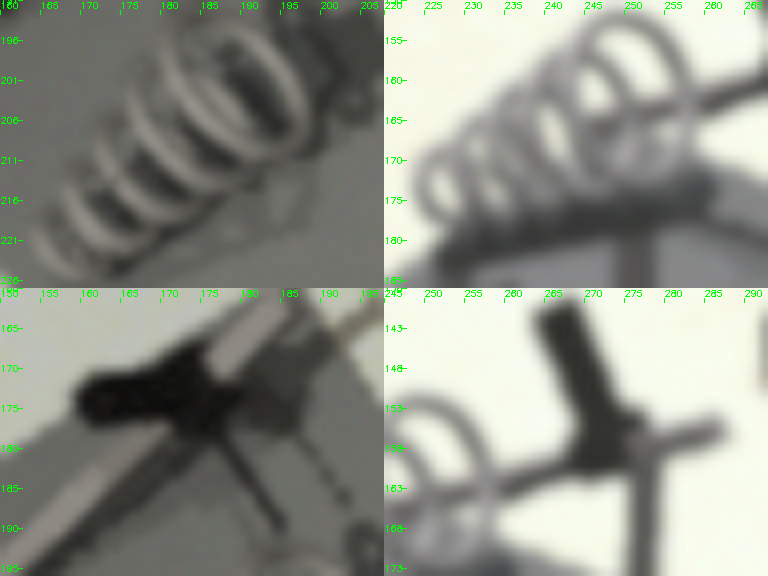

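```bash
cat > fit.py <<'E'
from h import *
from scipy.optimize import least_squares
yaw=np.radians(-54.05);c,s=np.cos(yaw),np.sin(yaw);k,q=np.cos(np.pi/6),.5
X=np.array([c*k,s*k,q]);Y=np.array([-s,c,0]);Z=np.cross(X,Y);R=np.c_[X,Y,Z]
D=[46,39,32,25,18];th=np.linspace(0,2*np.pi,181)
def circ(o,i,dx=0,w=6):
    r=D[i]/2000;ro=r+w/1000
    return o+(R@np.array([np.full_like(th,-.024*i+dx),ro*np.cos(th),r+ro*np.sin(th)])).T
def pr(n,P):
    return np.array([proj(n,p) for p in P])
def ext(n,o,i):
    p=np.vstack([pr(n,circ(o,i)),pr(n,circ(o,i,-.006))]);return p[:,0].min(),p[:,0].max(),p[:,1].min(),p[:,1].max()
obs=[("top",0,1,198.3),("top",0,3,210.9),("top",4,0,163.3),("top",4,3,226),("top",0,2,194.3),
("side",0,1,258.9),("side",0,2,151.2),("side",4,0,223.3),("side",4,2,167.8)]
E
python3 - <<'E'
from fit import *
np.set_printoptions(precision=4,suppress=True)
f=lambda p:[ext(n,p[:3],i)[j]-v for n,i,j,v in obs]
r=least_squares(f,[.49,.09,.1],loss="soft_l1")
o=r.x;print(o,r.fun)
for n in("top","side"):
    f=lambda p:[ext(m,p[:3],i)[j]-v for m,i,j,v in obs if m==n]
    print(n,least_squares(f,[.49,.09,.1]).x)
im={n:cv2.imread(f"pics/{n}0.png") for n in("top","side")}
def crop(n,x,y,w=48,h=36,k=8):
    c_=cv2.resize(im[n][y:y+h,x:x+w],None,fx=k,fy=k,interpolation=cv2.INTER_CUBIC);c_=cv2.convertScaleAbs(c_,alpha=1.5)
    for i in range(5): cv2.polylines(c_,[np.int32((pr(n,circ(o,i))-[x,y]+.5)*k)],True,(0,0,255) if i%2==0 else (0,255,0))
    a=np.int32((pr(n,[o+R@[.023,.09,0],o+R@[-.127,.09,0]])-[x,y]+.5)*k);cv2.line(c_,a[0].tolist(),a[1].tolist(),(255,0,0))
    return c_
cv2.imwrite("pics/g3.png",np.vstack([np.hstack([crop("top",160,191),crop("side",220,150)]),np.hstack([crop("top",150,160),crop("side",245,138)])]))
g=np.array([.5,.133,0]);print("ring1 in gauge xy",(o-g)@np.array([c,s,0]),(o-g)@Y)
E
```

```text
[0.4976 0.0858 0.0959] [ 0.3706  0.2452 -0.4561  0.5756 -3.7539  0.3846  0.0518 -0.7192  0.1456]
top [0.5076 0.1033 0.0088]
side [0.5057 0.1143 0.0796]
ring1 in gauge xy 0.036767438936850694 -0.029674808009408426
```

View pics/g3.png

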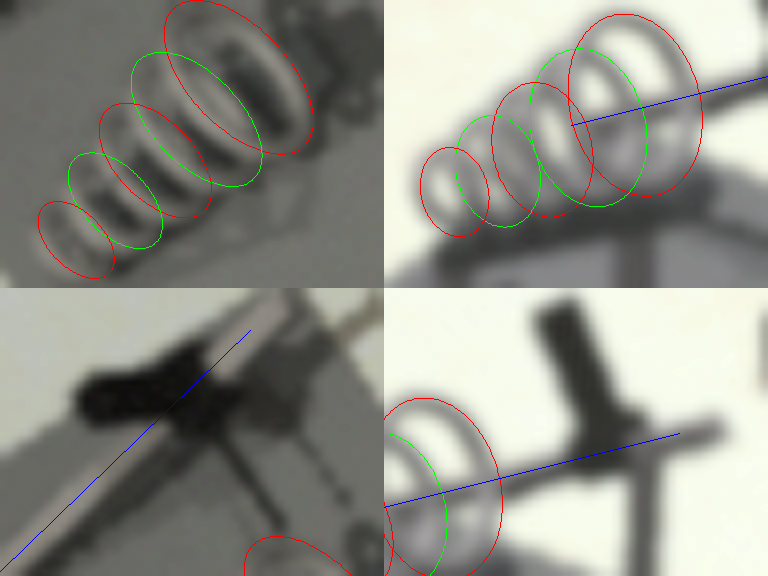

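The overlay fits the rings to about a pixel. My crop readings carry a half-pixel bias, so I'll remove that and compute the targets.

```bash
cat > mv.py <<'E'
from fit import *
from scipy.spatial.transform import Rotation as Ro
np.set_printoptions(precision=4,suppress=True)
def Rcols(x,z):
    x=np.array(x)/np.linalg.norm(x);z=np.array(z,float);z-=x*(x@z);z/=np.linalg.norm(z);return np.c_[x,np.cross(z,x),z]
def delta(p,M,show=True):
    s=read_state();w,a,b,c_=s["tool_rot"];T=Ro.from_quat([a,b,c_,w]).as_matrix()
    d=T.T@(np.array(p)-s["eef_pos"])/.5;r=Ro.from_matrix(T.T@M).as_rotvec()/np.pi
    print("t %.2f"%s["time"],"shift",d.round(4),"turn",r.round(4),"rows>=%.1f/%.1f"%(np.linalg.norm(d)*12,np.linalg.norm(r)*180/7.16))
E
python3 - <<'E'
from mv import *
ob=[o for o in obs if o[:3]!=("top",0,2)]
f=lambda p:[ext(n,p[:3],i)[j]-(v-.5) for n,i,j,v in ob]
r=least_squares(f,[.49,.09,.1]);o=r.x;print("rings o",o,r.fun)
t=lambda n,x,y:np.array([{'rt':280,'rs':155}[n]+x/4-.5,{'rt':155,'rs':225}[n]+y/4-.5])
# mandrel: average of both views
N=.5*(onz("top",t('rt',68,213),.047)+onz("side",t('rs',513,104),.047))
J=.5*(onz("top",t('rt',171,98),.047)+onz("side",t('rs',697,150),.047))
H=onz("top",t('rt',222,42),.047)
print("nose",N,"junction",J,"handle",H,np.linalg.norm(J-N),np.degrees(np.arctan2(*(J-N)[1::-1])),np.degrees(np.arctan2(*(H-N)[1::-1])))
for a,b in [((160.7,173.9),(266,140.2)),((173.5,173),(271,156.5))]:
    X_,e=tri(np.array(a)-.5,np.array(b)-.5);print("tab",X_,e,"in rings",R.T@(X_-o))
E
```

```text
rings o [0.4985 0.0873 0.0968] [ 0.2493  0.3109 -0.5848  0.6731  1.0654 -0.0601 -0.0181  0.0551]
nose [ 0.4853 -0.1744  0.047 ] junction [ 0.5651 -0.2401  0.047 ] handle [ 0.606  -0.2774  0.047 ] 0.1032780731890684 -39.458734123104534 -40.49795955181808
tab [0.5516 0.1655 0.1372] [-0.0344  0.1329  0.0992 -0.0162] in rings [-0.0077  0.0889  0.051 ]
tab [0.5611 0.1437 0.0987] [-0.2663  1.0262  0.791  -0.1355] in rings [-0.0067  0.0838  0.0061]
```

Run:
```python
from mv import *
a=np.radians(139.8)
delta([.591,-.263,.2],Rcols([np.cos(a),np.sin(a),0],[0,0,-1]))
```

```text
t 0.10 shift [-1.2864 -1.486   0.1132] turn [-0.0004  0.0001  0.1238] rows>=23.6/3.1
```

Call:
send_rows(deltas=[[-0.43,-0.5,0,0,0,0.124,0.7],[-0.43,-0.5,0,0,0,0.124,0.7],[-0.43,-0.5,0,0,0,0.124,0.7],[-0.43,-0.5,0,0,0,0.124,0.7],[-0.43,-0.5,0,0,0,0.124,0.7],[-0.43,-0.5,0,0,0,0.124,0.7],[-0.43,-0.5,0,0,0,0.124,0.7],[-0.43,-0.5,0,0,0,0.124,0.7]])

```text
time: 0.77
eef_pos: [0.3357, 0.3356, 0.2561]
tool_rot: [-0.0, 0.344, 0.939, -0.0]
ft_force: [0.7, 1.0, 0.4]
opening: 0.0598
finger_force: 0.0
```

Run:
```python
from mv import *
a=np.radians(139.8)
delta([.591,-.263,.2],Rcols([np.cos(a),np.sin(a),0],[0,0,-1]));s=read_state();print(s["eef_pos"],s["joint_pos"],s["opening"],s["dq"])
```

```text
t 0.77 shift [-1.1635 -0.5834  0.1123] turn [-0.0001 -0.     -0.0004] rows>=15.7/0.0
[0.3357 0.3356 0.2561] [-1.174   0.0912  0.2711  2.0532 -0.0291  1.0011 -0.0203] 0.05978022181876977 [ 0.4741 -0.3368  0.3076  0.3667  0.0663 -0.0449  0.7451]
```

Call:
send_rows(deltas=[[-0.58,-0.29,0,0,0,0,0.7],[-0.58,-0.29,0,0,0,0,0.7],[-0.58,-0.29,0,0,0,0,0.7],[-0.58,-0.29,0,0,0,0,0.7],[-0.58,-0.29,0,0,0,0,0.7],[-0.58,-0.29,0,0,0,0,0.7],[-0.58,-0.29,0,0,0,0,0.7],[-0.58,-0.29,0,0,0,0,0.7]])

```text
time: 1.43
eef_pos: [0.4635, 0.037, 0.2565]
tool_rot: [0.0, 0.345, 0.939, 0.0]
ft_force: [-0.1, 1.1, 0.5]
opening: 0.06
finger_force: 0.0
```

Run:
```python
from mv import *
a=np.radians(139.8)
delta([.591,-.263,.15],Rcols([np.cos(a),np.sin(a),0],[0,0,-1]));s=read_state();print(s["eef_pos"],s["joint_pos"],s["opening"],s["dq"])
```

```text
t 1.43 shift [-0.5827 -0.2924  0.2131] turn [ 0.0001  0.0001 -0.0007] rows>=8.2/0.0
[0.4635 0.037  0.2565] [-0.7816  0.0697  0.5995  2.0865 -0.0468  0.9975  0.709 ] 0.05996886680957123 [ 0.5239  0.2563  0.3962 -0.2007 -0.193   0.0056  1.0135]
```

Call:
send_rows(deltas=[[-0.58,-0.29,0.21,0,0,0,0.7],[-0.58,-0.29,0.21,0,0,0,0.7],[-0.58,-0.29,0.21,0,0,0,0.7],[-0.58,-0.29,0.21,0,0,0,0.7],[-0.58,-0.29,0.21,0,0,0,0.7],[-0.58,-0.29,0.21,0,0,0,0.7],[-0.58,-0.29,0.21,0,0,0,0.7],[-0.58,-0.29,0.21,0,0,0,0.7]])

```text
time: 2.1
eef_pos: [0.5882, -0.2531, 0.1523]
tool_rot: [-0.0, 0.344, 0.939, 0.0]
ft_force: [1.3, 1.3, 1.3]
opening: 0.0598
finger_force: 0.0
```

Run:
```python
from mv import *
a=np.radians(139.8)
delta([.591,-.263,.053],Rcols([np.cos(a),np.sin(a),0],[0,0,-1]));s=read_state();print(s["eef_pos"],s["joint_pos"],s["opening"],s["dq"])
t=snapshot("top");u=snapshot("side");f=lambda im,x,y:cv2.convertScaleAbs(cv2.resize(im[y:y+100,x:x+100],None,fx=4,fy=4,interpolation=cv2.INTER_CUBIC),alpha=1.4,beta=10)
cv2.imwrite("pics/hov.png",np.hstack([f(t,275,145),f(u,270,205)]))
```

```text
t 2.10 shift [-0.0173 -0.0114  0.1985] turn [-0.0001 -0.0003 -0.0001] rows>=2.4/0.0
[ 0.5882 -0.2531  0.1523] [-0.1476  0.5491  0.6216  1.804  -0.3934  0.9157  1.5175] 0.05977007133400893 [ 0.9187  0.7055 -0.2192 -0.7073 -0.347   0.0798  0.7383]
```

View pics/hov.png

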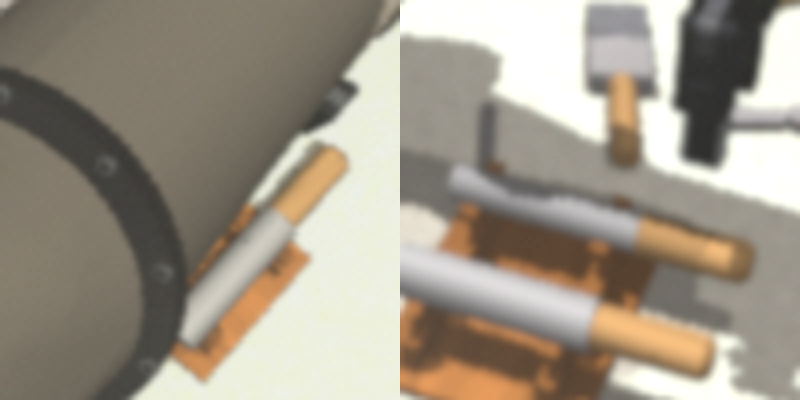

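Side view: the fingers at (352,240) are above the handle, which runs from (332,266) to (357,270), and nothing is in the way. I'll check the settled offset.

Run:
```python
from mv import *
a=np.radians(139.8)
delta([.591,-.263,.053],Rcols([np.cos(a),np.sin(a),0],[0,0,-1]));print(read_state()["eef_pos"])
```

```text
t 2.20 shift [-0.013  -0.002   0.1962] turn [-0.0014 -0.0001 -0.0022] rows>=2.4/0.1
[ 0.587  -0.2577  0.1511]
```

Call:
send_rows(deltas=[[-0.01,-0.002,0.03,0,0,0,0.7],[-0.01,-0.002,0.07,0,0,0,0.7],[-0.01,-0.002,0.11,0,0,0,0.7],[-0.01,-0.002,0.14,0,0,0,0.7],[-0.01,-0.002,0.17,0,0,0,0.7],[-0.01,-0.002,0.19,0,0,0,0.7],[-0.01,-0.002,0.196,0,0,0,0.7],[-0.01,-0.002,0.196,0,0,0,0.7]])

```text
time: 2.87
eef_pos: [0.5908, -0.2552, 0.055]
tool_rot: [-0.0, 0.344, 0.939, -0.0]
ft_force: [0.7, 0.9, 0.7]
opening: 0.0599
finger_force: 0.0
```

Call:
send_rows(deltas=[[0,0,0,0,0,0,0.2],[0,0,0,0,0,0,0.2],[0,0,0,0,0,0,0.2],[0,0,0,0,0,0,0.1],[0,0,0,0,0,0,0.1],[0,0,0,0,0,0,0.1],[0,0,0,0,0,0,0.1],[0,0,0,0,0,0,0.1]], newtons=50)

```text
time: 3.53
eef_pos: [0.5912, -0.2561, 0.0562]
tool_rot: [0.001, 0.344, 0.939, -0.0]
ft_force: [-2.5, -5.0, 3.8]
opening: 0.0224
finger_force: 48.1
```

Run:
```python
from mv import *
s=read_state();print({k:s[k] for k in("eef_pos","opening","finger_force","ft_force","ft_torque","joint_pos")})
a=np.radians(139.8)
delta([.591,-.263,.053],Rcols([np.cos(a),np.sin(a),0],[0,0,-1]))
```

```text
{'eef_pos': array([ 0.5912, -0.2561,  0.0562]), 'opening': 0.02244145292483537, 'finger_force': 48.085967326769605, 'ft_force': array([-2.4979, -5.0472,  3.8404]), 'ft_torque': array([-1.0598,  0.4131,  0.2174]), 'joint_pos': array([-0.0809,  0.674 ,  0.538 ,  1.8413, -0.4826,  0.7582,  1.5866])}
t 3.53 shift [-0.0086 -0.0107  0.0064] turn [-0.0001  0.0004 -0.0004] rows>=0.2/0.0
```

Call:
send_rows(deltas=[[0,0,-0.02,0,0,0,0.1],[0,0,-0.05,0,0,0,0.1],[0,0,-0.1,0,0,0,0.1],[0,0,-0.15,0,0,0,0.1],[0,0,-0.2,0,0,0,0.1],[0,0,-0.25,0,0,0,0.1],[0,0,-0.3,0,0,0,0.1],[0,0,-0.3,0,0,0,0.1]])

```text
time: 4.2
eef_pos: [0.5928, -0.2562, 0.2117]
tool_rot: [0.003, 0.344, 0.939, 0.001]
ft_force: [0.6, 0.3, 0.1]
opening: 0.0223
finger_force: 47.6
```

```bash
cat >> mv.py <<'E'
O=np.array([.4985,.0873,.0968]);RT=np.c_[-R[:,0],R[:,1],-R[:,2]]
OFF=np.array([.135,0,.009])
def nose():
    s=read_state();w,a,b,c_=s["tool_rot"];T=Ro.from_quat([a,b,c_,w]).as_matrix()
    print("nose",R.T@(s["eef_pos"]+T@OFF-O)*1000,"F rings",R.T@s["ft_force"],"open",s["opening"],s["finger_force"])
def tgt(n): return O+R@np.array(n)-RT@OFF
E
python3 - <<'E'
from mv import *
print(RT,np.linalg.det(RT));p=tgt([.045,0,.02]);print(p);delta(p,RT);nose();s=read_state();print(s["ft_force"],s["ft_torque"])
E
```

```text
[[-0.5084  0.8095  0.2935]
 [ 0.7011  0.5871 -0.4048]
 [-0.5     0.     -0.866 ]] 0.9999999999999998
[ 0.5815 -0.0272  0.2119]
t 4.20 shift [ 0.3134  0.3349 -0.001 ] turn [ 0.0214 -0.1641  0.0745] rows>=5.5/4.6
nose [ 227.8485 -157.407   -10.1475] F rings [0.1121 0.6773 0.023 ] open 0.022337854351528304 47.56058578728698
[0.5985 0.3284 0.076 ] [-0.1079 -0.1351 -0.0163]
```

Call:
send_rows(deltas=[[0.05,0.05,0,0.003,-0.03,0.012,0.1],[0.1,0.1,0,0.008,-0.06,0.024,0.1],[0.15,0.16,0,0.012,-0.09,0.037,0.1],[0.2,0.22,0,0.016,-0.12,0.05,0.1],[0.25,0.27,0,0.019,-0.145,0.065,0.1],[0.29,0.31,0,0.021,-0.16,0.073,0.1],[0.31,0.334,0,0.021,-0.164,0.075,0.1],[0.31,0.334,0,0.021,-0.164,0.075,0.1]])

```text
time: 4.87
eef_pos: [0.5831, -0.0796, 0.2032]
tool_rot: [0.206, 0.434, 0.87, -0.113]
ft_force: [1.6, -0.1, -2.1]
opening: 0.0227
finger_force: 47.7
```

Run:
```python
from mv import *
t=snapshot("top");u=snapshot("side");f=lambda im,x,y:cv2.convertScaleAbs(cv2.resize(im[y:y+90,x:x+100],None,fx=4,fy=4,interpolation=cv2.INTER_CUBIC),alpha=1.4,beta=10)
cv2.imwrite("pics/pre.png",np.hstack([f(t,160,140),f(u,210,120)]))
delta(tgt([.045,0,.02]),RT);nose();s=read_state();print(s["eef_pos"],s["joint_pos"])
```

```text
t 4.97 shift [ 0.0572  0.0519 -0.0538] turn [-0.002  -0.016   0.0104] rows>=1.1/0.5
nose [ 72.8369 -29.6442  -1.3883] F rings [-0.4214  0.0504 -0.4246] open 0.022683107718719727 48.21275909082033
[ 0.5836 -0.073   0.2015] [-1.07    0.4502  1.0839  2.1138  0.0183  0.5523  0.5622]
```

View pics/pre.png

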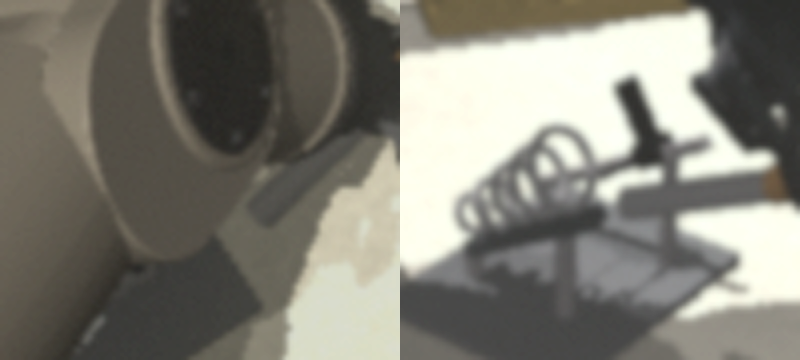

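The side view shows the held mandrel with its nose at about (264,170), lined up short of ring 1 and slightly low. The top view shows part of the barrel, with the nose near (225,193). I'll compare these with the prediction.

Run:
```python
from mv import *
s=read_state();w,a,b,c_=s["tool_rot"];T=Ro.from_quat([a,b,c_,w]).as_matrix()
for l in(.135,.03):
  P=s["eef_pos"]+T@[l,0,.009];print(proj("side",P),proj("top",P))
delta(tgt([.04,0,.016]),RT);nose()
```

```text
[268.6299 170.9385] [220.1653 191.1153]
[303.649  165.0805] [250.0704 163.928 ]
t 4.97 shift [ 0.0668  0.0523 -0.0453] turn [-0.002  -0.016   0.0104] rows>=1.2/0.5
nose [ 72.8369 -29.6442  -1.3883] F rings [-0.4214  0.0504 -0.4246] open 0.022683107718719727 48.21275909082033
```

Call:
send_rows(deltas=[[0.01,0.01,-0.01,0,-0.004,0.002,0.1],[0.02,0.02,-0.02,-0.001,-0.008,0.005,0.1],[0.03,0.03,-0.03,-0.002,-0.012,0.007,0.1],[0.04,0.04,-0.04,-0.002,-0.016,0.01,0.1],[0.06,0.05,-0.045,-0.002,-0.016,0.01,0.1],[0.065,0.052,-0.045,-0.002,-0.016,0.01,0.1],[0.067,0.052,-0.045,-0.002,-0.016,0.01,0.1],[0.067,0.052,-0.045,-0.002,-0.016,0.01,0.1]])

```text
time: 5.63
eef_pos: [0.5799, -0.0332, 0.2064]
tool_rot: [0.229, 0.443, 0.859, -0.118]
ft_force: [0.1, -1.2, -1.0]
opening: 0.0227
finger_force: 48.2
```

Run:
```python
from mv import *
delta(tgt([.04,0,.016]),RT);nose();s=read_state();print(s["eef_pos"],s["joint_pos"],s["dq"])
```

```text
t 5.63 shift [ 0.0113  0.0096 -0.0055] turn [-0.0014 -0.0004 -0.0023] rows>=0.2/0.1
nose [45.6017 -3.9356 13.4529] F rings [ 0.4368 -0.6053 -1.3686] open 0.022698056498305703 48.22756358538754
[ 0.5799 -0.0332  0.2064] [-1.2216  0.4961  1.1643  2.1281  0.0229  0.5557  0.4378] [ 0.0147 -0.0015  0.0058 -0.0004  0.0041 -0.0029  0.0007]
```

Run:
```python
from mv import *
s=read_state();w,a,b,c_=s["tool_rot"];T=Ro.from_quat([a,b,c_,w]).as_matrix()
for n in("side","top"):
  im=snapshot(n);cv2.imwrite(f"pics/{n}5.png",im);g=cv2.cvtColor(im,cv2.COLOR_BGR2GRAY)
  P=lambda l:proj(n,s["eef_pos"]+T@[l,0,.009])
  d=P(.135)-P(.03);L=np.linalg.norm(d)/.105;d/=np.linalg.norm(d);e=np.array([-d[1],d[0]])
  samp=lambda p:int(cv2.remap(g,np.float32([[p[0]]]),np.float32([[p[1]]]),cv2.INTER_LINEAR)[0,0])
  print(n,"px/m",L,"nose",P(.135),"perp dir",e)
  for l in(.07,.1,.12):print(l,[samp(P(l)+e*k) for k in range(-10,11)])
  print("along from l=.115",[samp(P(.115)+d*k) for k in range(0,16)])
```

```text
side px/m 313.0418732714734 nose [264.5414 162.9937] perp dir [-0.2289 -0.9735]
0.07 [174, 174, 173, 169, 155, 124, 89, 67, 61, 61, 61, 60, 61, 70, 99, 136, 162, 172, 174, 174, 173]
0.1 [64, 65, 68, 71, 72, 69, 64, 60, 59, 59, 61, 60, 59, 55, 47, 38, 32, 33, 38, 48, 58]
0.12 [168, 171, 172, 173, 169, 157, 126, 86, 62, 59, 60, 60, 59, 59, 65, 88, 116, 140, 152, 149, 142]
along from l=.115 [60, 60, 60, 60, 59, 59, 60, 59, 60, 64, 73, 85, 86, 77, 82, 102]
top px/m 371.21450733670326 nose [203.8057 189.7898] perp dir [-0.6602 -0.7511]
0.07 [65, 65, 63, 57, 50, 47, 49, 47, 39, 26, 20, 19, 20, 23, 28, 33, 43, 56, 66, 66, 58]
0.1 [65, 64, 61, 53, 46, 46, 48, 49, 50, 50, 42, 32, 29, 44, 56, 54, 43, 39, 41, 41, 41]
0.12 [64, 63, 61, 52, 46, 45, 47, 48, 49, 49, 48, 56, 68, 70, 49, 34, 27, 27, 27, 28, 28]
along from l=.115 [47, 48, 49, 47, 46, 45, 45, 45, 43, 41, 36, 35, 33, 30, 24, 21]
```

Run:
```python
from mv import *
s=read_state();w,a,b,c_=s["tool_rot"];T=Ro.from_quat([a,b,c_,w]).as_matrix()
out=[]
for n,x,y in(("top",175,150),("side",225,130)):
  im=cv2.imread(f"pics/{n}5.png");k=8;c2=cv2.convertScaleAbs(cv2.resize(im[y:y+60,x:x+50],None,fx=k,fy=k,interpolation=cv2.INTER_CUBIC),alpha=2.2 if n=="top" else 1.4)
  for l in(.135,.1,.065,.03):
    p=np.int32((proj(n,s["eef_pos"]+T@[l,0,.009])-[x,y]+.5)*k);cv2.circle(c2,p.tolist(),3,(0,0,255),-1)
  for i in (0,2): cv2.polylines(c2,[np.int32((pr(n,circ(O,i,0,0))-[x,y]+.5)*k)],True,(0,255,0))
  for i in range(0,50,10): cv2.putText(c2,str(x+i),(i*k,8),0,.3,(255,0,0))
  for i in range(0,60,10): cv2.putText(c2,str(y+i),(0,i*k+3),0,.3,(255,0,0))
  out.append(c2)
cv2.imwrite("pics/pre2.png",np.hstack(out))
```

```text
(no output)
```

View pics/pre2.png

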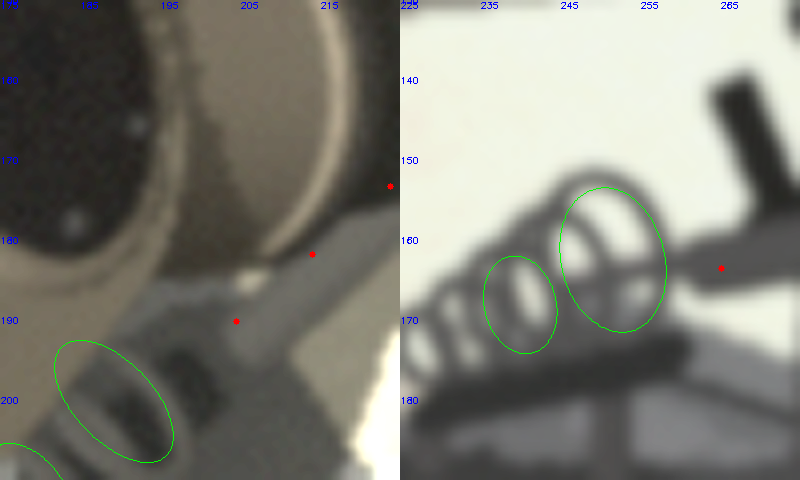

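Run:
```python
from mv import *
for a,b in(((205.4,192.9),(260.5,163)),((206.2,193),(261,163.3)),((205,192.5),(261.5,163.2))):
  x,e=tri(np.array(a),np.array(b));print(x,e,"in rings mm",R.T@(x-O)*1000)
s=read_state();w,a,b,c_=s["tool_rot"];T=Ro.from_quat([a,b,c_,w]).as_matrix();P=s["eef_pos"]+T@OFF
print(P,R.T@(P-O)*1000);print(T.T@(x-s["eef_pos"]))
# refit rings per pixel shifts
for l in (.03,.135): print(proj("top",s["eef_pos"]+T@[l,0,.009]))
```

```text
[0.5042 0.054  0.1356] [-0.1826  0.7407  0.5968 -0.0941] in rings mm [ 45.6634 -14.9068  18.4267]
[0.5045 0.0519 0.1358] [-0.1361  0.5498  0.4436 -0.0696] in rings mm [ 47.3378 -15.9395  17.6919]
[0.5064 0.0551 0.134 ] [-0.0944  0.3797  0.3059 -0.0479] in rings mm [ 45.2006 -12.519   16.8175]
[0.5148 0.0579 0.1314] [46.1634 -4.0622 13.3068]
[ 0.1359 -0.0085  0.0055]
[233.323  163.9894]
[204.0159 189.6915]
```

The top view shows the barrel parallel to the predicted dots but about 3 px to the -y side, with its nose near (205.5,193). The side view has the nose near (261,163), and both views agree. So the mandrel sits about 9–10 mm off-centre in the tool's y, and I'll adopt that offset, then centre by touch inside the rings.

```bash
echo "OFF=np.array([.1359,-.0095,.006])" >> mv.py
python3 - <<'E'
from mv import *
nose();delta(tgt([.02,0,.018]),RT);delta(tgt([-.03,0,.018]),RT)
E
```

```text
nose [ 45.1894 -13.5405  16.3521] F rings [ 0.0278 -0.1593 -1.4608] open 0.022518109005627413 48.227976065827534
t 5.73 shift [ 0.0508  0.0288 -0.0037] turn [-0.0015 -0.0003 -0.0026] rows>=0.7/0.1
t 5.73 shift [ 0.1508  0.028  -0.0036] turn [-0.0015 -0.0003 -0.0026] rows>=1.8/0.1
```

Call:
send_rows(deltas=[[0,0.01,-0.002,0,0,0,0.1],[0,0.02,-0.003,0,0,0,0.1],[0.01,0.028,-0.003,0,0,-0.002,0.1],[0.02,0.028,-0.003,0,0,-0.002,0.1],[0.03,0.028,-0.003,0,0,-0.002,0.1],[0.04,0.028,-0.003,0,0,-0.002,0.1],[0.05,0.028,-0.003,0,0,-0.002,0.1],[0.05,0.028,-0.003,0,0,-0.002,0.1]])

```text
time: 6.4
eef_pos: [0.5777, -0.0058, 0.1946]
tool_rot: [0.229, 0.439, 0.86, -0.119]
ft_force: [0.1, -0.7, -0.6]
opening: 0.022
finger_force: 48.2
```

Run:
```python
from mv import *
s=read_state();print(s["joint_pos"]);w,a,b,c_=s["tool_rot"];T=Ro.from_quat([a,b,c_,w]).as_matrix()
nose();delta(tgt([-.03,0,.018]),RT)
im=snapshot("side");cv2.imwrite("pics/side6.png",im);im=snapshot("top");cv2.imwrite("pics/top6.png",im)
nose();g=cv2.cvtColor(im,cv2.COLOR_BGR2GRAY)
P=lambda l:proj("top",s["eef_pos"]+T@[l,OFF[1],.006]);d=P(.135)-P(.03);d/=np.linalg.norm(d);e=np.array([-d[1],d[0]])
samp=lambda p:int(cv2.remap(g,np.float32([[p[0]]]),np.float32([[p[1]]]),cv2.INTER_LINEAR)[0,0])
for l in(.08,.1,.12):print(P(l),[samp(P(l)+e*k) for k in range(-10,11)])
```

```text
[-1.2535  0.5267  1.1462  2.1291  0.0037  0.5569  0.4054]
nose [18.5303 -0.0475 17.963 ] F rings [ 0.2324 -0.3022 -0.82  ] open 0.02197260849716754 48.22443548007868
t 6.40 shift [ 0.0971 -0.     -0.0003] turn [-0.0015 -0.0003  0.0001] rows>=1.2/0.0
nose [19.6288  0.1623 18.0203] F rings [-0.1557  0.0806 -0.0281] open 0.022435474051052357 48.22558169136755
[209.6705 181.7507] [64, 63, 63, 64, 63, 63, 59, 51, 45, 45, 47, 49, 48, 47, 41, 29, 20, 18, 21, 28, 40]
[204.2756 186.5952] [53, 52, 51, 50, 48, 45, 42, 41, 42, 44, 46, 48, 48, 47, 44, 38, 27, 26, 35, 54, 58]
[198.9653 191.3637] [36, 35, 35, 35, 34, 35, 36, 39, 42, 44, 46, 48, 47, 45, 43, 40, 42, 41, 35, 31, 32]
```

Call:
send_rows(deltas=[[0,-0.005,0,0,0,0,0.1],[0.01,-0.005,0,0,0,0,0.1],[0.02,-0.005,0,0,0,0,0.1],[0.03,-0.005,0,0,0,0,0.1],[0.04,-0.005,0,0,0,0,0.1],[0.05,-0.005,0,0,0,0,0.1],[0.06,-0.005,0,0,0,0,0.1],[0.065,-0.005,0,0,0,0,0.1]])

```text
time: 7.17
eef_pos: [0.5595, 0.0154, 0.1787]
tool_rot: [0.229, 0.44, 0.86, -0.119]
ft_force: [-0.6, 0.1, -1.7]
opening: 0.0226
finger_force: 48.3
```

```bash
echo "OFF=np.array([.1359,-.007,.006])" >> mv.py
python3 - <<'E'
from mv import *
nose();delta(tgt([-.05,0,.015]),RT)
E
```

```text
nose [-13.5204   0.2173  17.9879] F rings [-1.2035 -0.4399 -1.2426] open 0.02256116296992969 48.27101310133003
t 7.17 shift [ 0.073  -0.0004  0.0058] turn [-0.0014 -0.0002 -0.0001] rows>=0.9/0.0
```

Call:
send_rows(deltas=[[0.01,0,0.001,0,0,0,0.1],[0.018,0,0.002,0,0,0,0.1],[0.026,0,0.003,0,0,0,0.1],[0.034,0,0.004,0,0,0,0.1],[0.042,0,0.004,0,0,0,0.1],[0.05,0,0.004,0,0,0,0.1],[0.056,0,0.004,0,0,0,0.1],[0.056,0,0.004,0,0,0,0.1]])

```text
time: 7.83
eef_pos: [0.546, 0.0341, 0.1631]
tool_rot: [0.229, 0.44, 0.86, -0.119]
ft_force: [-0.7, -0.8, -0.7]
opening: 0.0229
finger_force: 48.3
```

Run:
```python
from mv import *
nose();delta(tgt([-.06,0,.015]),RT);print(read_state()["joint_pos"])
```

```text
nose [-41.2956   0.2163  16.0158] F rings [-0.1443 -1.0296 -0.7361] open 0.022860182787558348 48.274492904311046
t 7.83 shift [ 0.0374 -0.0004  0.0018] turn [-0.0014 -0.0002 -0.0001] rows>=0.4/0.0
[-1.3468  0.5711  1.1373  2.1913 -0.0297  0.5197  0.3276]
```

Call:
send_rows(deltas=[[0.006,0,0.001,0,0,0,0.1],[0.012,0,0.001,0,0,0,0.1],[0.018,0,0.001,0,0,0,0.1],[0.024,0,0.001,0,0,0,0.1],[0.03,0,0.001,0,0,0,0.1],[0.036,0,0.001,0,0,0,0.1],[0.042,0,0.001,0,0,0,0.1],[0.042,0,0.001,0,0,0,0.1]])

```text
time: 8.5
eef_pos: [0.5355, 0.0486, 0.1521]
tool_rot: [0.229, 0.44, 0.86, -0.119]
ft_force: [0.0, -0.1, -0.4]
opening: 0.0224
finger_force: 48.3
```

Run:
```python
from mv import *
nose()
```

```text
nose [-62.2883   0.2227  15.5281] F rings [-0.1172 -0.0706 -0.4512] open 0.022396178911500676 48.34695600089617
```

Call:
send_rows(deltas=[[0,0,0.002,0,0,0,0.1],[0,0,0.004,0,0,0,0.1],[0,0,0.006,0,0,0,0.1],[0,0,0.007,0,0,0,0.1],[0,0,0.008,0,0,0,0.1],[0,0,0.008,0,0,0,0.1],[0,0,0.008,0,0,0,0.1],[0,0,0.008,0,0,0,0.1]])

```text
time: 9.17
eef_pos: [0.537, 0.0464, 0.149]
tool_rot: [0.229, 0.44, 0.86, -0.119]
ft_force: [-1.7, 0.5, 1.2]
opening: 0.0224
finger_force: 49.0
```

Run:
```python
from mv import *
nose();s=read_state();print(R.T@s["ft_torque"])
```

```text
nose [-61.5751   0.2614  11.5271] F rings [-0.6162 -1.0817  1.7161] open 0.022368278666415393 49.03210971155204
[-0.2082  0.8816  0.0788]
```

Call:
send_rows(deltas=[[0,-0.001,0,0,0,0,0.1],[0,-0.002,0,0,0,0,0.1],[0,-0.003,0,0,0,0,0.1],[0,-0.003,0,0,0,0,0.1],[0,-0.003,0,0,0,0,0.1],[0,-0.003,0,0,0,0,0.1],[0,-0.003,0,0,0,0,0.1],[0,-0.003,0,0,0,0,0.1]])

```text
time: 9.83
eef_pos: [0.5359, 0.0456, 0.1491]
tool_rot: [0.23, 0.44, 0.86, -0.119]
ft_force: [-0.5, 0.7, 1.4]
opening: 0.0226
finger_force: 47.6
```

Run:
```python
from mv import *
nose();s=read_state();print(R.T@s["ft_torque"])
```

```text
nose [-61.5453  -1.0608  11.5463] F rings [-0.028  -0.0212  1.6404] open 0.022643456283937033 47.58666036184877
[ 0.2816  0.5088 -0.0906]
```

Call:
send_rows(deltas=[[0.005,0,-0.001,0,0,0,0.1],[0.01,0,-0.001,0,0,0,0.1],[0.015,0,-0.001,0,0,0,0.1],[0.02,0,-0.001,0,0,0,0.1],[0.025,0,-0.001,0,0,0,0.1],[0.03,0,-0.001,0,0,0,0.1],[0.034,0,-0.001,0,0,0,0.1],[0.034,0,-0.001,0,0,0,0.1]])

```text
time: 10.5
eef_pos: [0.5291, 0.0544, 0.1431]
tool_rot: [0.232, 0.441, 0.859, -0.12]
ft_force: [17.4, -26.8, 20.2]
opening: 0.0226
finger_force: 50.5
```

Run:
```python
from mv import *
nose();s=read_state();print(R.T@s["ft_torque"],s["joint_pos"])
```

```text
nose [-74.116   -1.064   11.1521] F rings [37.6969 -1.5892  1.5076] open 0.022584297191327606 50.491503649391234
[-0.5282 -7.3217  0.7025] [-1.3903  0.6066  1.1208  2.2229 -0.0555  0.4919  0.2815]
```

Call:
send_rows(deltas=[[-0.01,0,0,0,0,0,0.1],[-0.02,0,0,0,0,0,0.1],[-0.03,0,-0.003,0,0,0,0.1],[-0.03,0,-0.006,0,0,0,0.1],[-0.03,0.002,-0.009,0,0,0,0.1],[-0.03,0.006,-0.009,0,0,0,0.1],[-0.03,0.01,-0.009,0,0,0,0.1],[-0.03,0.01,-0.009,0,0,0,0.1]])

```text
time: 11.17
eef_pos: [0.5368, 0.0519, 0.152]
tool_rot: [0.229, 0.44, 0.86, -0.12]
ft_force: [-4.2, -2.6, 1.1]
opening: 0.0224
finger_force: 51.9
```

Run:
```python
from mv import *
nose();s=read_state();print(R.T@s["ft_torque"])
```

```text
nose [-63.9684   3.2324  16.3967] F rings [ 0.2295 -4.9413  1.1393] open 0.02241744167226989 51.884970869868994
[-1.0253  0.5583  0.4599]
```

Call:
send_rows(deltas=[[0,-0.004,0,0,0,0,0.1],[0,-0.008,0,0,0,0,0.1],[0,-0.012,0,0,0,0,0.1],[0,-0.016,0,0,0,0,0.1],[0,-0.019,0,0,0,0,0.1],[0,-0.021,0,0,0,0,0.1],[0,-0.022,0,0,0,0,0.1],[0,-0.022,0,0,0,0,0.1]])

```text
time: 11.83
eef_pos: [0.5284, 0.0455, 0.1524]
tool_rot: [0.229, 0.44, 0.86, -0.119]
ft_force: [-0.0, 0.6, -0.5]
opening: 0.0226
finger_force: 48.1
```

Run:
```python
from mv import *
nose();s=read_state();print(R.T@s["ft_torque"])
```

```text
nose [-63.6353  -7.2101  16.5905] F rings [-0.6244  0.3076 -0.1654] open 0.022570129911044384 48.088283281131226
[ 0.0241  0.5671 -0.021 ]
```

Call:
send_rows(deltas=[[0,-0.002,0,0,0,0,0.1],[0,-0.003,0,0,0,0,0.1],[0,-0.004,0,0,0,0,0.1],[0,-0.005,0,0,0,0,0.1],[0,-0.005,0,0,0,0,0.1],[0,-0.005,0,0,0,0,0.1],[0,-0.005,0,0,0,0,0.1],[0,-0.005,0,0,0,0,0.1]])

```text
time: 12.5
eef_pos: [0.5264, 0.0441, 0.1524]
tool_rot: [0.229, 0.44, 0.86, -0.119]
ft_force: [1.0, 0.9, -1.6]
opening: 0.0225
finger_force: 48.1
```

Run:
```python
from mv import *
nose();s=read_state();print(R.T@s["ft_torque"])
```

```text
nose [-63.6357  -9.6566  16.5704] F rings [-0.9049  1.379  -1.3169] open 0.02254917467855895 48.05057206629044
[-0.0202  0.5571  0.0033]
```

Call:
send_rows(deltas=[[0,-0.002,0,0,0,0,0.1],[0,-0.003,0,0,0,0,0.1],[0,-0.004,0,0,0,0,0.1],[0,-0.005,0,0,0,0,0.1],[0,-0.005,0,0,0,0,0.1],[0,-0.005,0,0,0,0,0.1],[0,-0.005,0,0,0,0,0.1],[0,-0.005,0,0,0,0,0.1]])

```text
time: 13.17
eef_pos: [0.5246, 0.0427, 0.1525]
tool_rot: [0.23, 0.44, 0.86, -0.119]
ft_force: [4.3, 1.2, 0.4]
opening: 0.0222
finger_force: 47.9
```

Run:
```python
from mv import *
nose();s=read_state();print(R.T@s["ft_torque"])
u=snapshot("side");t=snapshot("top")
cv2.imwrite("pics/side7.png",u);cv2.imwrite("pics/top7.png",t)
```

```text
nose [-63.511  -11.8722  16.6298] F rings [ 1.5629  4.1787 -0.3893] open 0.022198098465184543 47.94688187837892
[ 0.9389  0.1185 -0.5526]
```

Call:
send_rows(deltas=[[0,0.004,0,0,0,0,0.1],[0,0.008,0,0,0,0,0.1],[0,0.012,0,0,0,0,0.1],[0,0.0155,0,0,0,0,0.1],[0,0.0155,0.003,0,0,0,0.1],[0,0.0155,0.006,0,0,0,0.1],[0,0.0155,0.009,0,0,0,0.1],[0,0.0155,0.009,0,0,0,0.1]])

```text
time: 13.93
eef_pos: [0.532, 0.0452, 0.1483]
tool_rot: [0.229, 0.44, 0.86, -0.119]
ft_force: [-0.7, 1.5, 3.4]
opening: 0.0222
finger_force: 50.1
```

Run:
```python
from mv import *
nose();s=read_state();print(R.T@s["ft_torque"])
```

```text
nose [-63.6048  -4.5271  11.8304] F rings [0.3121 0.3223 3.697 ] open 0.022243844895149762 50.09089878347595
[ 0.0606  0.7772 -0.0313]
```

Call:
send_rows(deltas=[[0,0,-0.003,0,0,0,0.1],[0,0,-0.006,0,-0.003,0,0.1],[0,0,-0.008,0,-0.006,0,0.1],[0,0,-0.008,0,-0.009,0,0.1],[0,0,-0.008,0,-0.012,0,0.1],[0,0,-0.008,0,-0.013,0,0.1],[0,0,-0.008,0,-0.013,0,0.1],[0,0,-0.008,0,-0.013,0,0.1]])

```text
time: 14.6
eef_pos: [0.5307, 0.0471, 0.1519]
tool_rot: [0.247, 0.437, 0.855, -0.128]
ft_force: [-2.2, 0.8, 0.3]
opening: 0.0223
finger_force: 50.1
```

Run:
```python
from mv import *
nose();s=read_state();print(R.T@s["ft_torque"])
```

```text
nose [-63.4287  -4.496   10.495 ] F rings [-1.5347 -1.2654  1.264 ] open 0.02234412941679689 50.104904052559505
[-0.0457  0.9651 -0.0061]
```

Call:
send_rows(deltas=[[0,0,-0.003,0,0,0,0.1],[0.005,0,-0.003,0,0,0,0.1],[0.01,0,-0.003,0,0,0,0.1],[0.015,0,-0.003,0,0,0,0.1],[0.02,0,-0.003,0,0,0,0.1],[0.025,0,-0.003,0,0,0,0.1],[0.029,0,-0.003,0,0,0,0.1],[0.029,0,-0.003,0,0,0,0.1]])

```text
time: 15.27
eef_pos: [0.5229, 0.0579, 0.1452]
tool_rot: [0.247, 0.437, 0.855, -0.128]
ft_force: [-0.7, 0.0, -0.9]
opening: 0.0226
finger_force: 50.0
```

Run:
```python
from mv import *
nose();s=read_state();print(R.T@s["ft_torque"],s["joint_pos"])
```

```text
nose [-78.2854  -4.4699  11.4157] F rings [-0.7789 -0.5302 -0.5629] open 0.022613656001379448 50.01113409352186
[0.0123 0.8321 0.035 ] [-1.4426  0.6339  1.1535  2.2383 -0.0466  0.4844  0.2527]
```

Call:
send_rows(deltas=[[0.006,0,0,0,0,0,0.1],[0.012,0,0,0,0,0,0.1],[0.018,0,0,0,0,0,0.1],[0.024,0,0,0,0,0,0.1],[0.029,0,0,0,0,0,0.1],[0.033,0,0,0,0,0,0.1],[0.036,0,0,0,0,0,0.1],[0.036,0,0,0,0,0,0.1]])

```text
time: 15.93
eef_pos: [0.5146, 0.0699, 0.1361]
tool_rot: [0.247, 0.437, 0.855, -0.128]
ft_force: [1.2, -2.5, 9.2]
opening: 0.0224
finger_force: 50.7
```

Run:
```python
from mv import *
nose();s=read_state();print(R.T@s["ft_torque"],s["joint_pos"])
```

```text
nose [-95.494   -4.0964  10.7095] F rings [ 6.9614 -0.4641  6.5819] open 0.02235401671072732 50.70990088946928
[-0.0202 -0.5035  0.0064] [-1.4652  0.6511  1.1419  2.2487 -0.062   0.478   0.2301]
```

Call:
send_rows(deltas=[[0,0,-0.001,0,0,0,0.1],[0.001,0,-0.002,0,0,0,0.1],[0.002,0,-0.002,0,0,0,0.1],[0.003,0,-0.002,0,0,0,0.1],[0.004,0,-0.002,0,0,0,0.1],[0.004,0,-0.002,0,0,0,0.1],[0.004,0,-0.002,0,0,0,0.1],[0.004,0,-0.002,0,0,0,0.1]])

```text
time: 16.6
eef_pos: [0.5138, 0.0701, 0.1365]
tool_rot: [0.248, 0.438, 0.854, -0.128]
ft_force: [9.5, -12.5, 9.7]
opening: 0.0224
finger_force: 49.8
```

Run:
```python
from mv import *
nose();s=read_state();print(R.T@s["ft_torque"])
```

```text
nose [-95.8533  -4.283   11.2549] F rings [18.4725  0.3167  0.5587] open 0.022431058935150155 49.772259509518335
[ 0.0297 -3.2537  0.0025]
```

Call:
send_rows(deltas=[[-0.002,0,0,0,0,0,0.1],[-0.002,0,0,0,0,0,0.1],[-0.002,0,0,0,0,0,0.6],[-0.002,0,0,0,0,0,0.6],[-0.002,0,0,0,0,0,0.6],[-0.002,0,0,0,0,0,0.6],[-0.002,0,0,0,0,0,0.6],[-0.002,0,0,0,0,0,0.6]])

```text
time: 17.27
eef_pos: [0.5133, 0.0711, 0.1361]
tool_rot: [0.247, 0.437, 0.855, -0.128]
ft_force: [-0.3, -0.2, -0.1]
opening: 0.0512
finger_force: 0.0
```

Call:
send_rows(deltas=[[0,0,-0.02,0,0,0,0.6],[0,0,-0.04,0,0,0,0.6],[0,0,-0.06,0,0,0,0.6],[0,0,-0.09,0,0,0,0.6],[0,0,-0.12,0,0,0,0.6],[0,0,-0.15,0,0,0,0.6],[0,0,-0.18,0,0,0,0.6],[0,0,-0.2,0,0,0,0.6]])

```text
time: 17.93
eef_pos: [0.4822, 0.115, 0.2215]
tool_rot: [0.247, 0.437, 0.855, -0.128]
ft_force: [0.8, -0.4, -0.3]
opening: 0.0513
finger_force: 0.0
```

Run:
```python
from mv import *
print(O+R@[-.0077,.089,.036]);print(read_state()["eef_pos"])
u=snapshot("side");t=snapshot("top");cv2.imwrite("pics/side8.png",u);cv2.imwrite("pics/top8.png",t)
for n,im in(("side",u),("top",t)):
  m=(cv2.inRange(im,(0,40,90),(120,190,255))&cv2.inRange(cv2.cvtColor(im,cv2.COLOR_BGR2HSV),(5,70,60),(25,255,255)))
  k,l,st,ce=cv2.connectedComponentsWithStats(m);print(n,[(st[i].tolist(),ce[i].round(1)) for i in range(1,k) if st[i,4]>25])
  print("pred handle",[proj(n,O+R@[x,0,.0105]) for x in(.009,.039,.069)])
delta(O+R@[-.0077,.089,.036+.07],RT)
```

```text
[0.5561 0.1595 0.1241]
[0.4822 0.115  0.2215]
side [([252, 76, 35, 23, 434], array([267.3,  88.1])), ([208, 84, 9, 9, 47], array([211.8,  87.9])), ([312, 155, 87, 50, 2277], array([354.2, 179.2])), ([253, 157, 22, 9, 116], array([264.6, 161.5])), ([322, 223, 8, 21, 137], array([325.3, 233.2])), ([280, 245, 16, 25, 139], array([287.8, 257.7])), ([293, 254, 34, 25, 435], array([309.6, 267.1])), ([317, 267, 32, 32, 384], array([331.8, 286.2])), ([261, 280, 57, 36, 587], array([287.1, 301.4])), ([287, 285, 23, 9, 65], array([298.6, 288.7])), ([392, 319, 168, 101, 9712], array([479.5, 375. ])), ([349, 384, 40, 36, 565], array([370.6, 401.3])), ([425, 411, 9, 9, 26], array([429.2, 415.3]))]
pred handle [array([255.6522, 165.9064]), array([264.0649, 163.9042]), array([272.7748, 161.8312])]
top [([158, 73, 84, 57, 3666], array([198.9,  99.8])), ([0, 100, 21, 46, 785], array([ 10.5, 122.2])), ([425, 109, 93, 68, 5000], array([471.2, 142.4])), ([420, 115, 46, 66, 178], array([431.5, 156.5])), ([553, 155, 7, 99, 362], array([557., 191.])), ([260, 157, 25, 14, 153], array([272. , 163.5])), ([292, 175, 46, 46, 938], array([313.7, 198.2])), ([467, 177, 38, 7, 118], array([485.5, 179.1])), ([192, 181, 20, 18, 168], array([201.6, 189.9])), ([344, 182, 18, 19, 161], array([352.4, 190.9])), ([464, 183, 35, 3, 53], array([483.1, 183.7])), ([285, 203, 67, 37, 473], array([320.7, 220.5])), ([454, 214, 26, 11, 196], array([466.3, 218.7]))]
pred handle [array([194.0216, 196.9171]), array([201.8255, 189.9221]), array([209.8148, 182.761 ])]
t 18.03 shift [0.0852 0.1706 0.0323] turn [-0.0007  0.0124 -0.0001] rows>=2.3/0.3
```

Call:
send_rows(deltas=[[0.01,0.02,0,0,0.003,0,0.5],[0.02,0.045,0,0,0.006,0,0.5],[0.035,0.07,0,0,0.009,0,0.5],[0.05,0.1,0.01,0,0.012,0,0.5],[0.065,0.13,0.02,0,0.012,0,0.5],[0.08,0.16,0.03,0,0.012,0,0.5],[0.085,0.174,0.032,0,0.012,0,0.5],[0.085,0.174,0.032,0,0.012,0,0.5]])

```text
time: 18.7
eef_pos: [0.5376, 0.1876, 0.1833]
tool_rot: [0.231, 0.439, 0.86, -0.12]
ft_force: [-0.7, -1.0, 0.8]
opening: 0.0426
finger_force: 0.0
```

Run:
```python
from mv import *
delta(O+R@[-.0077,.0905,.042],RT);s=read_state();print(s["joint_pos"],s["opening"],s["dq"])
```

```text
t 18.70 shift [0.0014 0.0006 0.1242] turn [-0.0016  0.0011 -0.0001] rows>=1.5/0.0
[-1.5482  0.6321  1.1127  2.0406 -0.0493  0.7423  0.1222] 0.04258885592699257 [-0.0268 -0.0328  0.0465  0.0369  0.0267  0.0056 -0.0064]
```

Call:
send_rows(deltas=[[0,0,0.02,0,0,0,0.5],[0,0,0.04,0,0,0,0.5],[0,0,0.06,0,0,0,0.5],[0,0,0.08,0,0,0,0.5],[0,0,0.1,0,0,0,0.5],[0,0,0.115,0,0,0,0.5],[0,0,0.124,0,0,0,0.5],[0,0,0.124,0,0,0,0.5]], newtons=25)

```text
time: 19.37
eef_pos: [0.5549, 0.1612, 0.1298]
tool_rot: [0.231, 0.44, 0.86, -0.12]
ft_force: [-0.1, 0.1, -0.0]
opening: 0.0427
finger_force: 0.0
```

Call:
send_rows(deltas=[[0,0,0,0,0,0,0.05],[0,0,0,0,0,0,0.05],[0,0,0,0,0,0,0.05],[0,0,0,0,0,0,0.05],[0,0,0,0,0,0,0.05],[0,0,0,0,0,0,0.05],[0,0,0,0,0,0,0.05],[0,0,0,0,0,0,0.05]], newtons=25)

```text
time: 20.03
eef_pos: [0.5538, 0.1615, 0.1308]
tool_rot: [0.23, 0.44, 0.86, -0.121]
ft_force: [-13.4, -0.6, 14.6]
opening: 0.0135
finger_force: 24.6
```

Run:
```python
from mv import *
s=read_state();print(R.T@s["ft_force"],s["opening"],s["finger_force"],"tcp rings",R.T@(s["eef_pos"]-O))
```

```text
[  0.9154 -11.2115  16.3863] 0.013548704874728156 24.55881267786026 tcp rings [-0.0069  0.0883  0.0433]
```

Call:
send_rows(deltas=[[0,-0.003,-0.004,0,0,0,0.05],[0.01,-0.003,-0.004,0,0,0,0.05],[0.035,-0.003,-0.004,0,0,0,0.05],[0.06,-0.003,-0.004,0,0,0,0.05],[0.085,-0.003,-0.004,0,0,0,0.05],[0.105,-0.003,-0.004,0,0,0,0.05],[0.12,-0.003,-0.004,0,0,0,0.05],[0.12,-0.003,-0.004,0,0,0,0.05]])

```text
time: 20.7
eef_pos: [0.5219, 0.2052, 0.1013]
tool_rot: [0.231, 0.439, 0.86, -0.12]
ft_force: [7.6, -2.5, -16.0]
opening: 0.0134
finger_force: 27.5
```

Run:
```python
from mv import *
s=read_state();print(R.T@s["ft_force"],s["opening"],s["finger_force"],"tcp rings",R.T@(s["eef_pos"]-O),s["joint_pos"])
```

```text
[ -2.3674   4.6931 -17.0807] 0.013352849219483202 27.478629648685455 tcp rings [-0.0685  0.0882  0.0448] [-1.5027  0.7443  0.9886  2.0864 -0.1318  0.612   0.0806]
```

Call:
send_rows(deltas=[[0.005,-0.001,0.002,0,0,0,0.05],[0.015,-0.001,0.002,0,0,0,0.05],[0.027,-0.001,0.002,0,0,0,0.05],[0.038,-0.001,0.002,0,0,0,0.05],[0.05,-0.001,0.002,0,0,0,0.05],[0.06,-0.001,0.002,0,0,0,0.05],[0.06,-0.001,0.002,0,0,0,0.05],[0.06,-0.001,0.002,0,0,0,0.05]])

```text
time: 21.37
eef_pos: [0.5073, 0.2257, 0.0865]
tool_rot: [0.231, 0.439, 0.86, -0.119]
ft_force: [-4.7, 4.0, 6.6]
opening: 0.0135
finger_force: 31.0
```

Run:
```python
from mv import *
s=read_state();print(R.T@s["ft_force"],s["opening"],s["finger_force"],"tcp rings",R.T@(s["eef_pos"]-O),s["joint_pos"])
```

```text
[-1.886  -1.4106  8.7168] 0.013468789499997825 30.98930060863495 tcp rings [-0.0978  0.0884  0.0445] [-1.5342  0.77    0.9696  2.0882 -0.1546  0.6099  0.0462]
```

Now at about -98 mm. I'll release, retreat square to the slope, and check with the last picture.

Call:
send_rows(deltas=[[0,0,0,0,0,0,0.5],[0,0,0,0,0,0,0.5],[0,0,0,0,0,0,0.5],[0,0,0,0,0,0,0.5],[0,0,0,0,0,0,0.5],[0,0,0,0,0,0,0.5],[0,0,-0.03,0,0,0,0.5],[0,0,-0.06,0,0,0,0.5]])

```text
time: 22.03
eef_pos: [0.4985, 0.236, 0.1122]
tool_rot: [0.231, 0.44, 0.859, -0.121]
ft_force: [-0.0, 0.3, 0.9]
opening: 0.0426
finger_force: 0.0
```

Call:
send_rows(deltas=[[0,0,-0.06,0,0,0,0.5],[0,0,-0.12,0,0,0,0.5],[0,0,-0.18,0,0,0,0.5],[0,0.02,-0.22,0,0,0,0.5],[0,0.08,-0.24,0,0,0,0.5],[0,0.14,-0.24,0,0,0,0.5],[0,0.2,-0.24,0,0,0,0.5],[0,0.26,-0.24,0,0,0,0.5]])

```text
time: 22.7
eef_pos: [0.57, 0.363, 0.2155]
tool_rot: [0.231, 0.439, 0.86, -0.12]
ft_force: [0.1, -0.7, 1.7]
opening: 0.0425
finger_force: 0.0
```

Run:
```python
from mv import *
out=[]
for n,x,y in(("top",130,160),("side",200,130)):
  im=snapshot(n);cv2.imwrite(f"pics/{n}9.png",im);k=6;c2=cv2.convertScaleAbs(cv2.resize(im[y:y+90,x:x+66],None,fx=k,fy=k,interpolation=cv2.INTER_CUBIC),alpha=1.4)
  for q in([.009,0,.0105],[.069,0,.0105],[-.099,.09,.051],[-.099,.09,.008]):
    p=np.int32((proj(n,O+R@q)-[x,y]+.5)*k);cv2.circle(c2,p.tolist(),3,(0,0,255),-1)
  out.append(c2)
cv2.imwrite("pics/fin.png",np.hstack(out));print(read_state()["time"],read_state()["eef_pos"])
```

```text
22.8 [0.5719 0.3635 0.2154]
```

View pics/fin.png

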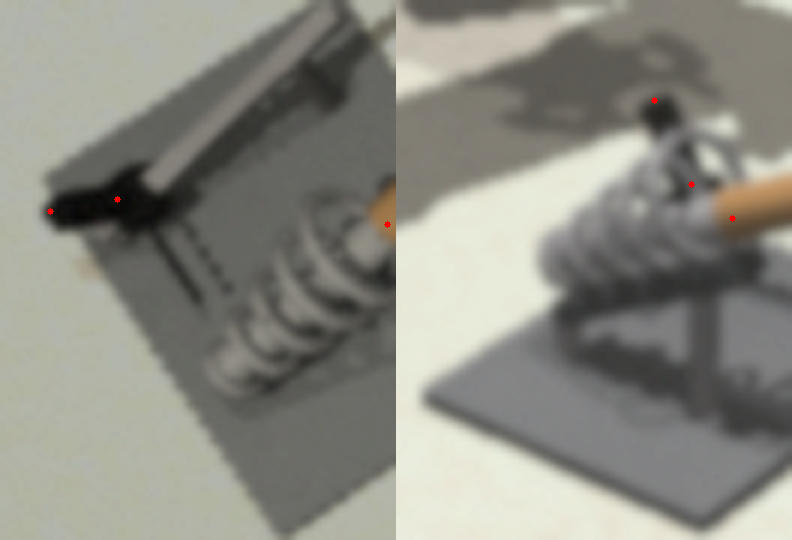

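Run:
```python
from mv import *
for a,b in(((138.5,195.2),(243.5,147)),((138.8,195.3),(243.8,147.2))):
  x,e=tri(np.array(a)-.5,np.array(b)-.5);print(e,R.T@(x-O)*1000)
print(.020*1000,"value = 20 - x mm")
im=cv2.imread("pics/top9.png");m=cv2.inRange(cv2.cvtColor(im,cv2.COLOR_BGR2HSV),(5,70,60),(25,255,255))
for n in("top","side"):
  im=cv2.imread(f"pics/{n}9.png");m=cv2.inRange(cv2.cvtColor(im,cv2.COLOR_BGR2HSV),(5,70,60),(25,255,255))
  k,l,st,ce=cv2.connectedComponentsWithStats(m)
  for i in range(1,k):
    if st[i,4]>60 and 185<ce[i,0]<285 and 150<ce[i,1]<200: print(n,st[i],ce[i],proj(n,O+R@[.039,0,.0105]))
```

```text
[ 0.0542 -0.2351 -0.1726  0.0234] [-99.3453  90.8333  49.7989]
[ 0.0954 -0.4123 -0.3028  0.0408] [-98.8523  90.6209  49.1225]
20.0 value = 20 - x mm
top [260 157  25  14 157] [271.8726 163.4777] [201.8255 189.9221]
top [191 181  23  20 224] [201.9062 190.1741] [201.8255 189.9221]
side [253 158  23  11 169] [263.8047 162.9053] [264.0649 163.9042]
```

The last picture puts the marker at about 0.119 m, level with ring 5. The mandrel's handle centroid is within 1 px of where it should be in both views. Handing in.

```bash
python3 -c "from station import *;print(hand_in())"
```

```text
the job is handed in; nothing more can be done
None
```

I've handed the job in: the thinner mandrel (mandrel_b) sits released against ring 5 (the 18 mm ring) and the marker is at about 0.119 m, level with it, but `hand_in()` gave no verdict and I took no last look at the spare mandrel or the bystanders.

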